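# Free the stuck gear slide and bring it home on its stop

### The arm

A 6-joint arm with a two-finger parallel gripper is mounted at the origin on a cart in front of the work surface, level with it; the furniture and walls round the work are solid. World frame = base frame: x ahead of the robot, y to its left, z up, the work surface at z = 0. Lengths are in m, angles in rad, forces in N, time in s.
With the tool pointing down it reaches from about 0.4 to 0.925 m from the base axis. Payload 12.5 kg.
Tool frame: the origin (TCP) lies between the finger pads; the fingertips stand 25 mm ahead of it and the grasp point (between the pads) lies 6 mm ahead of it; z points along the fingers, y is the direction in which the jaws open and shut (so a half turn about z gives the same grasp; the last joint's range is limited). The gripper opens to 95 mm and grips with 3 to 60 N. Pads are 20 mm wide; open, the fingers measure 119 mm over their backs; the gripper's body (75 mm by 180 mm) begins 59 mm behind the grasp point.
Start: joints at [1.163, 0.491, 1.559, -0, 1.092, -0.106], TCP at [0.186, 0.597, 0.24] pointing down, gripper open.
Joint ranges: [-3.1, 3.1], [-0.84, 2.19], [0.05, 2.79], [-1.13, 4.28], [0.06, 2.93], [-2.69, 2.69]. Speed limits (rad/s): [2.22, 2.22, 2.79, 3.14, 3.14, 3.14].

### API

Orientations are given as a unit quaternion [w, x, y, z].
In Python, from cell import sense, camera, camera_model, finish_job gives the robot as it stands.
- The arm moves only by the tool drive_tool, never from a script. Its argument "rows" is a list of rows, each a list of 4 numbers: the shift along the world's x, y, z in mm, then the turn about the world's z in rad. A call has 1 to 20 rows; each row shifts and turns the commanded pose from where the row before left it; what a row does not reach is not made up. A row lasts 1/8 s, in which the tool goes at most 62.5 mm and 10.7 degrees, less where a joint would pass 70% of its speed; a pose out of reach is approached as far as the arm can. A call is refused whole if a number of a shift passes 62.5 or a number of a turn 0.188, either way. A call with a gripper value outside its range is refused whole. "claw" is the gripper command: -1 is shut, 1 is fully open, values between are in proportion, set as the call begins (left out, the last holds). The fingers move at their own pace and stop on an object; "squeeze" is the grip in N (left out, the last holds). Time passes only in rows, so rows that do not move let the fingers close. It gives the time, the measured TCP pose, the force and the opening at its end, in the units of the state.
- sense(): the state, without advancing time (a new reading comes with each control period).
- camera(name): name is "scene" or "top" or "wrist"; returns the picture (400x640x3 uint8, red, green, blue); there is no depth.
- camera_model(name): a dict with "vertical_fov" (degrees; the focal length in pixels is half the picture's height over the tangent of half this angle, whatever the lens; pixels are square), "cx", "cy" (the principal point, pixels), "k1" (the pictures are not rectified: a ray, as slopes to the right and down, at radius r is drawn at 1 + k1 r^2 times it, then the intrinsics apply), "rvec" (rotation vector, rad) and "tvec" (3), from world to camera coordinates, as OpenCV has them. Camera axes: x right, y down, z forward; pixel columns grow to the right and rows downward; lengths in m; the calibration is good to about 2 mm. A picture is of the moment at which its call begins: read the wrist's pose just before it. camera_model takes no time and is no camera call; for the wrist camera it gives the pose at the moment of the call.
- finish_job(): hands the job in, once; it reports no verdict.
The state is a dict: "time": time; "qpos": joint angles; "joint_vel": joint speeds; "tau": joint torques, N m; "position": TCP position; "ee_rot": TCP orientation; "ft_force": force on the tool from outside, world axes, zero at the start; "wrist_torque": the same for the moment, N m; "width": opening from 0.0 (shut) to 1.0 (fully open).
Only numpy, scipy, OpenCV 4.12 (cv2) and the standard library are available. Lean on these libraries where they do the work, as an engineer would, in place of code of your own. Each camera call takes 0.05 s, during which the arm holds its last target. There are 200 camera calls.

### The job

The gear slide under the clear guard is stuck at its left end. Reach in under the guard's front edge and push the red post to the right until the carriage breaks free, then run it on until it is fully home on the end stop hidden in the grey housing, and leave it there. Go gently, do not ram the stop: the gear must stay upright in its nest, and the other things on the bench stay where they are.

Things in the scene. Friction and masses are not known exactly. Their poses are not given: they have to be found in the camera images.
- slide_base: Fixed slide unit, 140 x 360 x 105 mm (x, y, z); origin at the centre of its underside, on the bench. +x: its depth, away from the robot; the carriage travels to -y (robot's right). Open only along the front. Base plate 12 mm high from x = -64 mm; back wall at x = +64; left cheek from y = +169; grey stop housing y = -87 to -179; cheek and housing begin at x = -40 mm.
- carriage: Dark steel block 70 x 90 x 25 mm on the rail; origin at the centre of its underside, 20 mm above the bench; axes as slide_base. Starts at y = +75 mm of slide_base, held by a hidden catch (up to 3 mm of play): a push of 9 to 18 N breaks it free; then it slides with about 3 N friction and stays where left. Its nose rod meets the hidden stop after 45 to 95 mm of travel.
- push_post (a point): Red upright round post on the carriage, 18 mm in diameter, from 28 to 78 mm above the bench; this point is on its axis, 53 mm above the bench, 24 mm behind the guard's front edge (x = -46 mm of slide_base). A steel arm 24 mm wide, top 30 mm above the bench, joins its foot to the carriage block, which begins 21 mm behind the post's axis.
- stop_plunger (a joint): Spring plunger of the hidden end stop, m: 0 untouched, grows as the carriage's nose presses it in; about 0.005 when the carriage is hard against the stop. The plunger pushes back with only 1 to 2 N, the hard stop behind it does not yield.
- pinion: Grey helical gear, 45 mm in diameter, 42 mm high, 0.14 kg, standing loose on its hub in the carriage's brass nest; origin at the centre of its underside, z up.
- nest (a point): Centre of the floor of the brass nest on the carriage, 45 mm above the bench.
- oil_bottle: Bystander: yellow plastic oiler with red spout, 48 mm in diameter, 161 mm high; origin at the centre of its underside.
- paint_marker: Bystander: white and yellow marker lying on the bench, 126 x 16 mm; origin at the centre of its underside.
- spare_bearing: Bystander: ball bearing lying on the bench, 52 mm in diameter, 15 mm high; origin at the centre of its underside.
- guard_edge (a point): Middle of the front edge (yellow trim) of the clear guard sheet that covers the whole unit, x = -70 mm of slide_base, along its y; underside 99 mm, top 105 mm above the bench, 360 mm long. The hand must come in below it, tilted back towards the robot by some 40 degrees.

How it is judged:
By the outcome, as a careful person would: the job done as asked, in the order asked, and still so for the second after the job is handed in, with the robot touching nothing.
It also fails if it takes over 48 s, if anything falls off the work surface, if the arm or the gripper's body presses on something with over 40 N, if the wrist force passes 120 N, or if a joint passes its speed limit or range.

## Working session

There is one attempt and no reset: what is moved stays moved. The work goes in short steps, Python scripts to look and compute and a tool call to move; the robot and the scene stay as the last step left them, time stands still between calls to the robot, and variables do not carry over. Pictures are saved under pics/ and viewed, about 8 in all and at most 12, crops included, and the job is handed in when it is done.

Besides the shell and the picture viewer there is one more tool, called after "Request:" by a JSON object that holds its "name" and its "arguments", one argument or row to a line. drive_tool: Moves the arm, as the interface text tells. Its arguments: {"type":"object","properties":{"rows":{"type":"array","items":{"type":"array","items":{"type":"number"}}},"claw":{"type":"number"},"squeeze":{"type":"number"}},"required":["rows"]}

```bash
mkdir -p pics; ls
cat > h.py <<'E'
import numpy as np, cv2
from cell import sense,camera,camera_model
def snap(n,f):
    m=camera_model(n); im=camera(n); cv2.imwrite('pics/'+f,cv2.cvtColor(im,cv2.COLOR_RGB2BGR)); return m,im
def K(m):
    f=200/np.tan(np.radians(m['vertical_fov'])/2); return np.array([[f,0,m['cx']],[0,f,m['cy']],[0,0,1.]])
def dist(m): return np.array([m['k1'],0,0,0.])
def ray(m,uv):
    p=cv2.undistortPoints(np.array([[uv]],float),K(m),dist(m))[0,0]
    R=cv2.Rodrigues(np.array(m['rvec'],float))[0]; o=-R.T@np.array(m['tvec'],float)
    d=R.T@np.array([p[0],p[1],1.]); return o,d/np.linalg.norm(d)
def atz(m,uv,z):
    o,d=ray(m,uv); return o+d*(z-o[2])/d[2]
def proj(m,P):
    return cv2.projectPoints(np.array(P,float).reshape(-1,3),np.array(m['rvec'],float),np.array(m['tvec'],float),K(m),dist(m))[0].reshape(-1,2)
def tri(rs):
    A=0;b=0
    for o,d in rs:
        M=np.eye(3)-np.outer(d,d);A=A+M;b=b+M@o
    return np.linalg.solve(A,b)
E
python3 - <<'E'
from h import *
print(sense())
a,i=snap('scene','s0.png');b,j=snap('top','t0.png');print(a,b)
E
```

```text
pics
{'time': 0.0, 'qpos': array([ 1.16337431e+00,  4.91550124e-01,  1.55950625e+00,  1.38349379e-05,
        1.09171870e+00, -1.05588376e-01]), 'joint_vel': array([-3.11191100e-04,  5.73330487e-04, -3.30475308e-04,  8.82038085e-05,
       -1.96388309e-03,  5.42121036e-04]), 'tau': array([-8.67459203e-04, -6.12642574e+01, -2.58163422e+01,  6.92578219e-02,
        4.83128708e-02, -1.48423205e-04]), 'position': array([0.18566438, 0.59652667, 0.23904804]), 'ee_rot': array([-1.55926948e-04,  1.50347725e-01,  9.88633002e-01, -5.70310034e-04]), 'ft_force': array([-0.46008528, -0.20272953, -0.37288234]), 'wrist_torque': array([0.0078816 , 0.0075668 , 0.02179868]), 'width': 1.0000320661884439}
{'vertical_fov': 55.71999872237939, 'cx': 320.9625615483556, 'cy': 208.18470790745198, 'k1': -0.0438297467858734, 'rvec': array([ 1.2194718 , -2.25373876,  0.98328841]), 'tvec': array([0.20532583, 0.45105841, 0.51289136])} {'vertical_fov': 50.74397427872493, 'cx': 325.87661050559143, 'cy': 195.00476931222755, 'k1': 0.003258474843197874, 'rvec': array([ 2.16454061, -2.19889654,  0.09346113]), 'tvec': array([-0.1344452 ,  0.58829167,  1.01599365])}
```

View pics/s0.png

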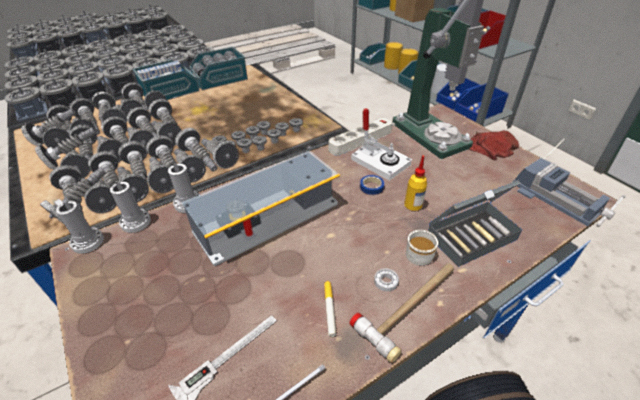

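View pics/t0.png

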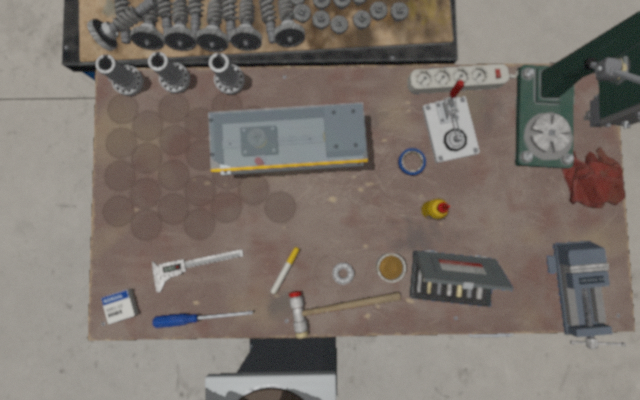

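The scene view shows the slide unit, with its yellow edge running from about (207,257) to (340,176) and the red post at (248,228). In the top view the edge runs from (210,171) to (367,162), with the post at (259,161). I'll enlarge both.

Run:
```python
import cv2
a=cv2.imread('pics/s0.png')[140:275,170:350]; b=cv2.imread('pics/t0.png')[95:185,200:380]
a=cv2.resize(a,None,fx=4,fy=4,interpolation=2)[:,:720];b=cv2.resize(b,None,fx=4,fy=4,interpolation=2)
cv2.imwrite('pics/c1.png',a);cv2.imwrite('pics/c2.png',b)
from h import *
t=camera_model('top');s=camera_model('scene')
print(proj(t,[[0,0,0],sense()['position']]),proj(s,[[0,0,0],sense()['position']]))
for uv in [(210,171),(367,162)]: print(atz(t,uv,.105))
for uv in [(207,257),(340,176)]: print(atz(s,uv,.105))
```

```text
[[270.00530295 439.48077194]
 [-66.91302806 405.60885091]] [[ 466.23778526  527.3243493 ]
 [-163.46577662  685.42958685]]
[0.63859387 0.12024428 0.105     ]
[ 0.6538519  -0.23865677  0.105     ]
[0.58218836 0.1373354  0.105     ]
[ 0.65067117 -0.23381746  0.105     ]
```

View pics/c1.png

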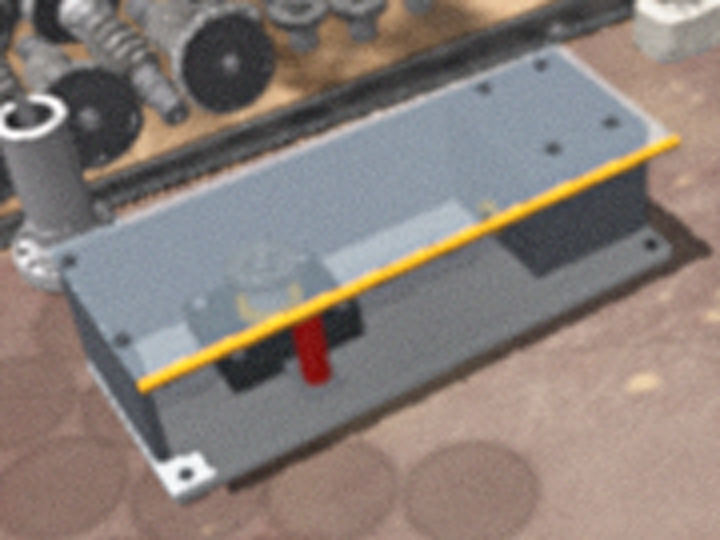

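View pics/c2.png

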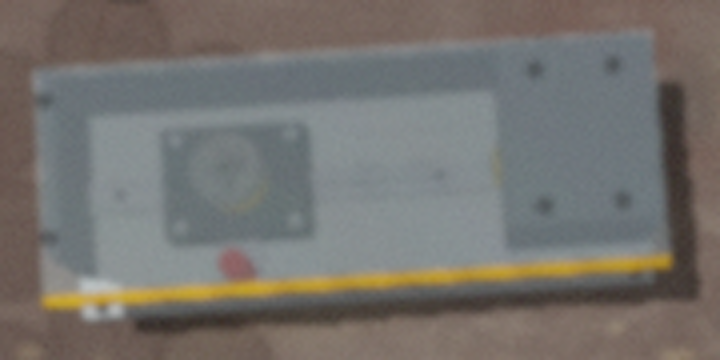

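Run:
```python
from h import *
t=camera_model('top');s=camera_model('scene')
L=tri([ray(t,(211,170.5)),ray(s,(205,236.7))]);R=tri([ray(t,(367.7,160.3)),ray(s,(339.5,175.3))])
print(L,R,np.linalg.norm(L-R))
for uv,m in [((211,170.5),t),((367.7,160.3),t),((205,236.7),s),((339.5,175.3),s)]: print(atz(m,uv,.105))
d=(L-R)[:2];yaw=np.arctan2(-d[0],d[1]);c,si=np.cos(yaw),np.sin(yaw);Rz=np.array([[c,-si],[si,c]])
mid=(L+R)[:2]/2; org=mid+Rz@[.07,0]
print('yaw',yaw,'org',org)
P=org+Rz@[-.046,.075]
print('post pred',P)
for z in(.028,.053,.078):print(z,proj(t,[*P,z]),proj(s,[*P,z]))
print('crop',(proj(t,[*P,.028])-[200,95])*4,(proj(t,[*P,.078])-[200,95])*4,(proj(s,[*P,.028])-[170,140])*4,(proj(s,[*P,.078])-[170,140])*4)
w=camera_model('wrist');Rw=cv2.Rodrigues(w['rvec'])[0];print('cam',-Rw.T@w['tvec'],Rw.T[:,2],w['vertical_fov'])
```

```text
[0.64063419 0.11979508 0.10159979] [ 0.65946842 -0.24005692  0.09884656] 0.3603550625626787
[0.63970959 0.11797273 0.105     ]
[ 0.65775795 -0.24035384  0.105     ]
[0.63782109 0.12108733 0.105     ]
[ 0.65369265 -0.23441532  0.105     ]
yaw 0.05229113183295426 org [ 0.71995562 -0.05647221]
post pred [0.67009845 0.01602098]
0.028 [[260.73563062 162.01963533]] [[249.13637144 232.90905937]]
0.053 [[259.17655584 160.36816893]] [[247.64729888 225.54476166]]
0.078 [[257.53918088 158.63376955]] [[246.10318436 217.89427066]]
crop [[242.94252248 268.07854131]] [[230.15672351 254.5350782 ]] [[316.54548577 371.63623747]] [[304.41273743 311.57708263]]
cam [0.11137551 0.61916972 0.38544788] [ 0.26576245 -0.08286931 -0.9604702 ] 61.81398733355235
```

Both views agree: the post is at about (0.670, 0.016) and the unit is yawed about 0.052. I'll swing over the bench with the jaws shut, then find out how the hand can be tilted.

Request:
{"name": "drive_tool", "arguments": {
  "rows": [
    [34, -47, 15, 0.03],
    [34, -47, 15, 0.03],
    [34, -47, 15, 0.03],
    [34, -47, 15, 0.03],
    [34, -47, 15, 0.03],
    [34, -47, 15, 0.03],
    [34, -47, 15, 0.03],
    [34, -47, 15, 0.03],
    [34, -47, 15, 0.03],
    [34, -47, 15, 0.03],
    [34, -47, 15, 0.03],
    [34, -47, 15, 0.02]
  ],
  "claw": -1
}}

```text
time: 1.6
position: [0.5945, 0.031, 0.42]
ee_rot: [-0.0, -0.024, 1.0, 0.0]
ft_force: [1.6, 0.5, -0.2]
width: 0.008
```

```bash
cat > st.py <<'E'
from h import *
from scipy.spatial.transform import Rotation as Ro
s=sense();w,x,y,z=s['ee_rot'];R=Ro.from_quat([x,y,z,w]).as_matrix()
print(s['time'],s['qpos'].round(3),s['position'].round(4),'z',R[:,2].round(3),'y',R[:,1].round(3),'tilt',np.degrees(np.arccos(-R[2,2])).round(1),'F',s['ft_force'].round(1),s['width'])
print('tip',(s['position']+R[:,2]*.025).round(4))
E
python3 st.py
```

```text
1.6 [-0.059  0.325  1.35   0.     1.466 -1.678] [0.5945 0.031  0.42  ] z [-0.  0. -1.] y [-0.049  0.999  0.   ] tilt 0.0 F [ 1.6  0.5 -0.2] 0.008253326644024929
tip [0.5945 0.031  0.395 ]
```

Request:
{"name": "drive_tool", "arguments": {
  "rows": [
    [60, 0, 20, 0],
    [60, 0, 20, 0],
    [60, 0, 20, 0],
    [60, 0, 20, 0],
    [60, 0, 20, 0],
    [40, 0, 10, 0]
  ]
}}

```text
time: 2.35
position: [0.8458, 0.0309, 0.4896]
ee_rot: [0.011, -0.024, 1.0, 0.0]
ft_force: [12.7, -2.3, 11.5]
width: 0.005
```

```bash
python3 st.py
```

```text
2.35 [-0.042  0.936  0.047  0.003  2.137 -1.659] [0.8458 0.0309 0.4896] z [ 0.021  0.001 -1.   ] y [-0.048  0.999  0.   ] tilt 1.2 F [12.7 -2.3 11.5] 0.005437388295112256
tip [0.8464 0.0309 0.4646]
```

Request:
{"name": "drive_tool", "arguments": {
  "rows": [
    [20, 0, 0, 0],
    [20, 0, 0, 0]
  ]
}}

```text
time: 2.6
position: [0.8606, 0.0301, 0.477]
ee_rot: [0.024, -0.024, 0.999, 0.0]
ft_force: [0.1, -0.4, 0.2]
width: 0.001
```

```bash
python3 st.py
```

```text
2.6 [-0.043  0.951  0.047  0.004  2.095 -1.66 ] [0.8606 0.0301 0.477 ] z [ 0.048  0.002 -0.999] y [-0.048  0.999 -0.001] tilt 2.8 F [ 0.1 -0.4  0.2] 0.000528839260322855
tip [0.8618 0.0301 0.452 ]
```

Request:
{"name": "drive_tool", "arguments": {
  "rows": [
    [60, 0, 0, 0],
    [60, 0, 0, 0],
    [60, 0, 0, 0],
    [60, 0, 0, 0]
  ]
}}

```text
time: 3.1
position: [0.9391, 0.0253, 0.3926]
ee_rot: [0.085, -0.024, 0.996, 0.0]
ft_force: [0.6, -0.8, 0.4]
width: 0.004
```

```bash
python3 st.py
```

```text
3.1 [-0.047  1.052  0.047  0.014  1.873 -1.66 ] [0.9391 0.0253 0.3926] z [ 0.169  0.005 -0.986] y [-0.048  0.999 -0.003] tilt 9.7 F [ 0.6 -0.8  0.4] 0.003921163746823247
tip [0.9433 0.0254 0.368 ]
```

Request:
{"name": "drive_tool", "arguments": {
  "rows": [
    [50, 0, 35, 0],
    [50, 0, 35, 0],
    [50, 0, 35, 0],
    [50, 0, 35, 0]
  ]
}}

```text
time: 3.6
position: [0.9539, 0.021, 0.4375]
ee_rot: [0.154, -0.024, 0.988, 0.001]
ft_force: [0.2, 0.1, 0.5]
width: 0.007
```

```bash
python3 st.py
```

```text
3.6 [-0.054  1.011  0.047  0.025  1.775 -1.663] [0.9539 0.021  0.4375] z [ 0.305  0.008 -0.952] y [-0.047  0.999 -0.006] tilt 17.8 F [0.2 0.1 0.5] 0.007277524521613302
tip [0.9615 0.0212 0.4137]
```

Request:
{"name": "drive_tool", "arguments": {
  "rows": [
    [50, 0, 35, 0],
    [50, 0, 35, 0],
    [50, 0, 35, 0],
    [50, 0, 35, 0],
    [50, 0, 35, 0],
    [50, 0, 35, 0],
    [50, 0, 35, 0],
    [50, 0, 35, 0]
  ]
}}

```text
time: 4.6
position: [0.9949, 0.0149, 0.5076]
ee_rot: [0.294, -0.023, 0.956, -0.0]
ft_force: [-0.3, -0.6, -0.6]
width: 0.002
```

```bash
python3 st.py
```

```text
4.6 [-0.063  0.965  0.048  0.049  1.534 -1.669] [0.9949 0.0149 0.5076] z [ 0.561  0.013 -0.827] y [-0.043  0.999 -0.014] tilt 34.2 F [-0.3 -0.6 -0.6] 0.0019216315635620584
tip [1.0089 0.0152 0.4869]
```

Request:
{"name": "drive_tool", "arguments": {
  "rows": [
    [50, 0, 35, 0],
    [50, 0, 35, 0],
    [50, 0, 35, 0],
    [-60, 10, -10, 0],
    [-60, 10, -10, 0],
    [-60, 10, -10, 0]
  ]
}}

```text
time: 5.35
position: [0.9098, 0.0319, 0.5185]
ee_rot: [0.345, -0.022, 0.939, -0.0]
ft_force: [1.7, 0.6, 1.4]
width: 0.002
```

```bash
python3 st.py
python3 - <<'E'
from h import *
c,s=np.cos(.0523),np.sin(.0523);Rz=np.array([[c,-s],[s,c]]);o=np.array([.71996,-.05647])
for p in [(-.15,.108),(-.04,.108),(-.04,.075)]:print(p,o+Rz@p)
E
```

```text
5.35 [-0.05   0.609  0.788  0.055  1.043 -1.678] [0.9098 0.0319 0.5185] z [ 0.647  0.015 -0.763] y [-0.041  0.999 -0.016] tilt 40.3 F [1.7 0.6 1.4] 0.0015745538015431212
tip [0.9259 0.0323 0.4995]
(-0.15, 0.108) [0.56451927 0.0435409 ]
(-0.04, 0.108) [0.67436887 0.04929128]
(-0.04, 0.075) [0.67609398 0.0163364 ]
```

Request:
{"name": "drive_tool", "arguments": {
  "rows": [
    [-41, 1, -33, 0.02],
    [-41, 1, -33, 0],
    [-41, 1, -33, 0],
    [-41, 1, -33, 0],
    [-41, 1, -33, 0],
    [-41, 1, -33, 0],
    [-41, 1, -33, 0],
    [-41, 1, -33, 0],
    [-41, 1, -33, 0],
    [-37, 2, -33, 0],
    [0, 0, 0, 0]
  ]
}}

```text
time: 6.72
position: [0.5338, 0.0529, 0.2306]
ee_rot: [0.329, -0.03, 0.944, 0.002]
ft_force: [0.5, 0.0, 0.7]
width: 0.004
```

```bash
python3 st.py
python3 - <<'E'
from h import *
a,i=snap('scene','s1.png');b,j=snap('top','t1.png');w,k=snap('wrist','w1.png')
cv2.imwrite('pics/m1.png',np.vstack([cv2.resize(i[130:290,150:350],(750,600),interpolation=2)])[...,::-1])
cv2.imwrite('pics/w1.png',k[...,::-1])
E
```

```text
6.725 [-0.05   0.249  2.189  1.019  0.065 -2.684] [0.5338 0.0529 0.2306] z [ 0.621  0.024 -0.783] y [-0.058  0.998 -0.016] tilt 38.4 F [0.5 0.  0.7] 0.003549153049870704
tip [0.5493 0.0535 0.211 ]
```

View pics/m1.png

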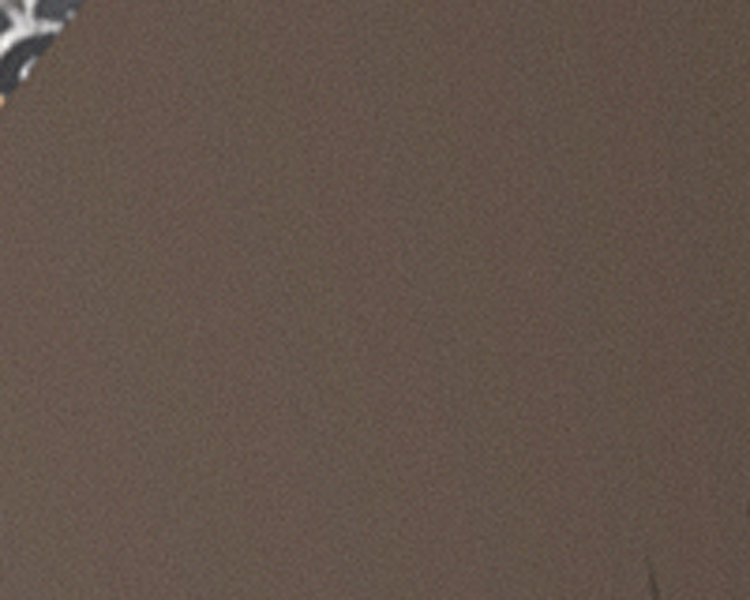

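View pics/w1.png

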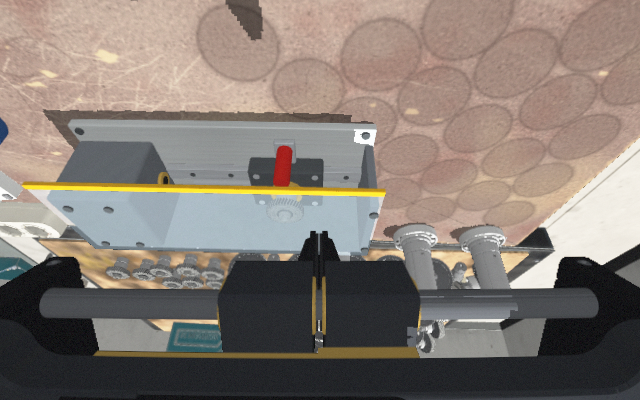

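The wrist view shows the red post at (283,165), the yellow edge at row 190 and the shut fingers at (318,240). The scene view is blocked by the arm. The wrist is close to its aligned pose (q5 at its lower limit), so I'll fit the arm's geometry and check that the entry pose can be reached.

```bash
cat > kin.py <<'E'
import numpy as np
from scipy.optimize import least_squares
D=[([1.163,.4916,1.5595,0,1.0917,-.1056],[.1857,.5965,.239],[0,0,-1]),
([-.059,.325,1.35,0,1.466,-1.678],[.5945,.031,.42],[0,0,-1]),
([-.043,.951,.047,.004,2.095,-1.66],[.8606,.0301,.477],[.048,.002,-.999]),
([-.047,1.052,.047,.014,1.873,-1.66],[.9391,.0253,.3926],[.169,.005,-.986]),
([-.054,1.011,.047,.025,1.775,-1.663],[.9539,.021,.4375],[.305,.008,-.952]),
([-.063,.965,.048,.049,1.534,-1.669],[.9949,.0149,.5076],[.561,.013,-.827]),
([-.05,.609,.788,.055,1.043,-1.678],[.9098,.0319,.5185],[.647,.015,-.763]),
([-.05,.249,2.189,1.019,.065,-2.684],[.5338,.0529,.2306],[.621,.024,-.783])]
def Ry(a):c,s=np.cos(a),np.sin(a);return np.array([[c,0,s],[0,1,0],[-s,0,c]])
def Rz(a):c,s=np.cos(a),np.sin(a);return np.array([[c,-s,0],[s,c,0],[0,0,1]])
def fk(q,p):
    h,a,L1,b,L2,lat,Lt,k=p
    R=Rz(q[0])@Ry(q[1]); x=Rz(q[0])@np.array([a,lat,h])+R@[0,0,L1]
    R=R@Ry(q[2]); x=x+R@[b,0,L2]
    R=R@Rz(k*q[3])@Ry(q[4]); return x+R@[0,0,Lt],R@Rz(k*q[5])
def res(p,k): return np.concatenate([np.r_[(fk(q,[*p,k])[0]-x),.3*(fk(q,[*p,k])[1][:,2]-z)] for q,x,z in D])
fits=[(least_squares(res,[.3,0,.5,0,.4,.05,.2],args=(k,)),k) for k in(1,-1)]
f,k=min(fits,key=lambda t:t[0].cost);P=[*f.x,k]
if __name__=='__main__':
    print(np.round(P,4),f.cost,np.abs(f.fun).max())
    c,s=np.cos(.0523),np.sin(.0523);R2=np.array([[c,-s],[s,c]]);o=np.array([.71996,-.05647])
    for tilt in(30,35,40,45,50):
      for ys in(.108,.0,-.0):
        t=np.radians(tilt);zt=np.array([np.sin(t)*c,np.sin(t)*s,-np.cos(t)])
        for xs,zz in((-.16,.13),(-.04,.04)):
          tcp=np.r_[o+R2@[xs,ys],zz]-.025*zt
          g=lambda q:np.r_[fk([*q,0],P)[0]-tcp,fk([*q,0],P)[1][:,2]-zt]
          best=[]
          for q0 in([0,.7,1.6,0,.3],[0,.7,1.6,3.14,.3]):
            r=least_squares(g,q0,bounds=([-3.1,-.84,.05,-1.13,.0],[3.1,2.19,2.79,4.28,2.93]));best.append((r.x.round(2),round(r.cost,6)))
          print(tilt,ys,xs,best)
E
python3 kin.py
```

```text
[ 1.965e-01 -2.000e-04  5.869e-01  4.310e-02  4.111e-01  6.600e-02
  2.468e-01  1.000e+00] 8.30761732440692e-07 0.0005376173183710038
30 0.108 -0.16 [(array([-0.07,  0.41,  2.17,  0.95,  0.08]), np.float64(0.0)), (array([-0.07,  0.41,  2.17,  0.95,  0.08]), np.float64(0.0))]
30 0.108 -0.04 [(array([-0.04,  0.68,  1.94,  1.55,  0.05]), np.float64(0.0)), (array([-0.04,  0.68,  1.94,  1.55,  0.05]), np.float64(0.0))]
30 0.0 -0.16 [(array([-0.32,  0.42,  2.15,  1.14,  0.2 ]), np.float64(0.0)), (array([-0.32,  0.42,  2.15,  1.14,  0.2 ]), np.float64(0.0))]
30 0.0 -0.04 [(array([-0.24,  0.69,  1.92,  1.36,  0.15]), np.float64(0.0)), (array([-0.24,  0.69,  1.92,  1.36,  0.15]), np.float64(0.0))]
30 -0.0 -0.16 [(array([-0.32,  0.42,  2.15,  1.14,  0.2 ]), np.float64(0.0)), (array([-0.32,  0.42,  2.15,  1.14,  0.2 ]), np.float64(0.0))]
30 -0.0 -0.04 [(array([-0.24,  0.69,  1.92,  1.36,  0.15]), np.float64(0.0)), (array([-0.24,  0.69,  1.92,  1.36,  0.15]), np.float64(0.0))]
35 0.108 -0.16 [(array([-0.08,  0.41,  2.23,  2.53,  0.13]), np.float64(0.0)), (array([-0.08,  0.41,  2.23,  2.53,  0.13
[... 2563 characters left out ...]
0.108 -0.04 [(array([-0.06,  0.76,  2.13,  2.99,  0.62]), np.float64(0.0)), (array([-0.06,  0.76,  2.13,  2.99,  0.62]), np.float64(0.0))]
50 0.0 -0.16 [(array([-0.4 ,  0.5 ,  2.36,  2.54,  0.63]), np.float64(0.0)), (array([-0.4 ,  0.5 ,  2.36,  2.54,  0.63]), np.float64(0.0))]
50 0.0 -0.04 [(array([-0.28,  0.76,  2.11,  2.69,  0.62]), np.float64(0.0)), (array([-0.28,  0.76,  2.11,  2.69,  0.62]), np.float64(0.0))]
50 -0.0 -0.16 [(array([-0.4 ,  0.5 ,  2.36,  2.54,  0.63]), np.float64(0.0)), (array([-0.4 ,  0.5 ,  2.36,  2.54,  0.63]), np.float64(0.0))]
50 -0.0 -0.04 [(array([-0.28,  0.76,  2.11,  2.69,  0.62]), np.float64(0.0)), (array([-0.28,  0.76,  2.11,  2.69,  0.62]), np.float64(0.0))]
```

The fitted model matches to 0.5 mm. At 40° of tilt the entry pose needs the flipped wrist branch (q4 ≈ 2.9). From the present roll, that branch would put q6 out of range. So I'll back off, yaw by -π, and stretch outward again to tilt the fingers forward with the other roll.

```bash
cat > sim.py <<'E'
from kin import *
from scipy.spatial.transform import Rotation as Ro
lo=np.array([-3.1,-.84,.05,-1.13,.06,-2.69]);hi=np.array([3.1,2.19,2.79,4.28,2.93,2.69])
def ik(q,x,R):
    def g(v):
        a,b=fk(v,P);return np.r_[10*(a-x),3*Ro.from_matrix(R@b.T).as_rotvec(),.01*(v-q)]
    return least_squares(g,np.clip(q,lo+1e-6,hi-1e-6),bounds=(lo,hi)).x
def run(q,rows,every=4):
    for i,(dx,dy,dz,t) in enumerate(rows):
        x,R=fk(q,P);x=x+np.array([dx,dy,dz])/1000;Rt=Rz(t)@R
        qn=ik(q,x,Rt);a,b=fk(qn,P)
        v=np.abs(qn-q).max()*8
        if i%every==0 or i==len(rows)-1 or v>1.5:print(i,qn.round(2),a.round(3),'z',b[:,2].round(2),'err',(1000*np.linalg.norm(a-x)).round(1),'v',v.round(1))
        q=qn
    return q
E
python3 - <<'E'
from sim import *
q=np.array([-.05,.249,2.189,1.019,.065,-2.684])
print('A');q=run(q,[[14,-5,40,0]]*5)
print('B');q=run(q,[[0,0,0,-.185]]*17)
print('C');q=run(q,[[50,0,35,0]]*40)
E
```

```text
A
0 [-0.06  0.2   2.11  0.36  0.18 -2.03] [0.548 0.048 0.271] z [ 0.62  0.02 -0.78] err 0.0 v 5.3
4 [-0.1   0.11  1.75  0.15  0.63 -1.82] [0.604 0.028 0.431] z [ 0.62  0.02 -0.78] err 0.0 v 0.8
B
0 [-0.03  0.11  1.74 -0.12  0.62 -1.41] [0.604 0.028 0.431] z [ 0.62 -0.09 -0.78] err 0.0 v 3.3
1 [ 0.03  0.13  1.72 -0.35  0.68 -1.04] [0.604 0.028 0.431] z [ 0.59 -0.2  -0.78] err 0.0 v 3.0
2 [ 0.08  0.16  1.68 -0.52  0.79 -0.73] [0.604 0.028 0.431] z [ 0.54 -0.31 -0.78] err 0.0 v 2.5
3 [ 0.12  0.19  1.64 -0.62  0.91 -0.49] [0.604 0.028 0.431] z [ 0.48 -0.4  -0.78] err 0.0 v 1.9
4 [ 0.16  0.23  1.59 -0.67  1.05 -0.29] [0.604 0.028 0.431] z [ 0.39 -0.48 -0.78] err 0.0 v 1.6
8 [ 0.18  0.42  1.32 -0.65  1.59  0.26] [0.604 0.028 0.431] z [-0.03 -0.62 -0.78] err 0.0 v 1.0
12 [ 0.1   0.57  1.06 -0.45  2.02  0.77] [0.604 0.028 0.431] z [-0.44 -0.44 -0.78] err 0.0 v 1.1
16 [-0.04  0.63  0.95 -0.06  2.23  1.45] [0.604 0.028 0.431] z [-0.62 -0.02 -0.78] err 0.0 v 1.5
C
0 [-0.04  0.73  0.67 -0.07  2.41  1.43] [0.654 0.028 0.466] z [-0.62 -0.02 -0.78] err 0.0 v 2.3
1 [-0.04  0.92  0.19 -0.11  2.7   1.
[... 325 characters left out ...]
0.   -0.97] err 39.7 v 0.7
16 [-0.07  0.82  0.05  0.04  1.65  1.45] [0.917 0.014 0.631] z [ 0.59  0.   -0.81] err 36.4 v 0.8
20 [-0.07  0.85  0.05  0.07  1.23  1.45] [1.001 0.012 0.679] z [ 0.85  0.01 -0.52] err 38.0 v 0.9
24 [-0.07  0.9   0.05  0.11  0.8   1.42] [1.065 0.01  0.721] z [ 0.98  0.01 -0.18] err 45.0 v 0.8
28 [-0.07  0.95  0.05  0.18  0.46  1.37] [1.094 0.009 0.751] z [0.99 0.01 0.11] err 53.7 v 0.6
32 [-0.07  0.98  0.05  0.3   0.26  1.25] [1.098 0.008 0.774] z [0.96 0.01 0.29] err 58.6 v 0.3
36 [-0.07  0.98  0.05  0.48  0.16  1.07] [1.092 0.006 0.794] z [0.92 0.01 0.39] err 60.1 v 0.4
39 [-0.07  0.98  0.05  0.64  0.12  0.91] [1.085 0.006 0.808] z [0.9  0.01 0.43] err 60.5 v 0.4
```

Request:
{"name": "drive_tool", "arguments": {
  "rows": [
    [3, -1, 8, 0],
    [3, -1, 10, 0],
    [5, -2, 15, 0],
    [10, -3, 25, 0],
    [14, -5, 40, 0],
    [14, -5, 40, 0],
    [14, -5, 40, 0],
    [0, 0, 20, 0]
  ]
}}

```text
time: 7.88
position: [0.5999, 0.0297, 0.4322]
ee_rot: [0.332, -0.031, 0.943, 0.001]
ft_force: [-0.6, 0.2, -0.3]
width: -0.0
```

Request:
{"name": "drive_tool", "arguments": {
  "rows": [
    [0, 0, 0, -0.12],
    [0, 0, 0, -0.12],
    [0, 0, 0, -0.12],
    [0, 0, 0, -0.12],
    [0, 0, 0, -0.12],
    [0, 0, 0, -0.17],
    [0, 0, 0, -0.17],
    [0, 0, 0, -0.17],
    [0, 0, 0, -0.17],
    [0, 0, 0, -0.17],
    [0, 0, 0, -0.17],
    [0, 0, 0, -0.17],
    [0, 0, 0, -0.17],
    [0, 0, 0, -0.17],
    [0, 0, 0, -0.17],
    [0, 0, 0, -0.17],
    [0, 0, 0, -0.17],
    [0, 0, 0, -0.17],
    [0, 0, 0, -0.17],
    [0, 0, 0, -0.17]
  ]
}}

```text
time: 10.38
position: [0.5992, 0.03, 0.4288]
ee_rot: [0.0, 0.944, 0.024, -0.329]
ft_force: [-0.4, 0.6, -0.4]
width: 0.003
```

```bash
python3 st.py
```

```text
10.375 [-0.042  0.62   0.974 -0.054  2.218  1.46 ] [0.5992 0.03   0.4288] z [-0.622 -0.016 -0.783] y [ 0.046 -0.999 -0.015] tilt 38.5 F [-0.4  0.6 -0.4] 0.0028448753362692227
tip [0.5837 0.0296 0.4092]
```

Request:
{"name": "drive_tool", "arguments": {
  "rows": [
    [40, 0, 28, 0],
    [40, 0, 28, 0],
    [30, 0, 20, 0],
    [51, 0, 35, 0],
    [51, 0, 35, 0],
    [51, 0, 35, 0],
    [51, 0, 35, 0],
    [51, 0, 35, 0],
    [51, 0, 35, 0],
    [51, 0, 35, 0],
    [51, 0, 35, 0],
    [51, 0, 35, 0],
    [51, 0, 35, 0],
    [51, 0, 35, 0],
    [51, 0, 35, 0],
    [51, 0, 35, 0],
    [51, 0, 35, 0],
    [51, 0, 35, 0],
    [51, 0, 35, 0],
    [51, 0, 35, 0]
  ]
}}

```text
time: 12.88
position: [0.6493, 0.0183, 0.5941]
ee_rot: [-0.027, 0.936, 0.016, -0.35]
ft_force: [-0.1, -0.2, 0.0]
width: 0.006
```

```bash
python3 st.py
```

```text
12.875 [-0.071  0.883  0.048 -0.031  2.928  1.439] [0.6493 0.0183 0.5941] z [-0.657  0.04  -0.753] y [ 0.01  -0.998 -0.062] tilt 41.1 F [-0.1 -0.2  0. ] 0.005531576158135065
tip [0.6329 0.0193 0.5753]
```

```bash
sed -i 's/3\*Ro/W*Ro/; s/^lo=/W=5.;lo=/' sim.py
python3 - <<'E'
import sim
from sim import *
q=np.array([-.071,.883,.05,-.031,2.928,1.439])
for rows in ([[20,0,-60,0]]*5+[[60,0,-15,0]]*25,[[-10,0,-60,0]]*5+[[60,0,-15,0]]*30):
  print('--');run(q,rows,3)
E
```

```text
--
0 [-0.07  0.84  0.3  -0.01  2.72  1.46] [0.669 0.018 0.534] z [-0.66  0.04 -0.75] err 0.0 v 2.0
3 [-0.06  0.95  0.52 -0.    2.39  1.47] [0.729 0.018 0.354] z [-0.66  0.04 -0.75] err 0.0 v 0.7
5 [-0.06  1.24  0.05  0.    2.57  1.48] [0.802 0.018 0.276] z [-0.65  0.04 -0.76] err 8.1 v 3.8
6 [-0.06  1.26  0.05  0.01  2.52  1.48] [0.813 0.018 0.249] z [-0.63  0.04 -0.77] err 50.0 v 0.4
9 [-0.06  1.32  0.05  0.02  2.35  1.49] [0.846 0.017 0.174] z [-0.55  0.05 -0.83] err 49.9 v 0.4
12 [-0.06  1.38  0.05  0.03  2.19  1.5 ] [0.88  0.016 0.107] z [-0.45  0.05 -0.89] err 49.3 v 0.5
15 [-0.06  1.42  0.05  0.04  2.01  1.5 ] [0.914 0.016 0.047] z [-0.33  0.06 -0.94] err 48.7 v 0.5
18 [-0.07  1.47  0.05  0.05  1.83  1.5 ] [ 0.949  0.016 -0.005] z [-0.2   0.06 -0.98] err 48.2 v 0.5
21 [-0.07  1.51  0.05  0.06  1.65  1.5 ] [ 0.984  0.016 -0.052] z [-0.06  0.06 -1.  ] err 48.2 v 0.5
24 [-0.07  1.55  0.05  0.07  1.46  1.49] [ 1.019  0.016 -0.093] z [ 0.08  0.06 -0.99] err 48.8 v 0.5
27 [-0.07  1.59  0.05  0.08  1.28  1.49] [ 1.051  0.016 -0.127] z [ 0.22  0.06 -0.97] err 49.8 v 0.5
29 [-0.07  1.62
[... 1058 characters left out ...]
[-0.06  1.45  0.05  0.04  1.95  1.5 ] [0.923 0.016 0.016] z [-0.31  0.06 -0.95] err 48.7 v 0.5
21 [-0.07  1.49  0.05  0.05  1.77  1.5 ] [ 0.957  0.016 -0.033] z [-0.17  0.06 -0.98] err 48.4 v 0.5
24 [-0.07  1.53  0.05  0.06  1.59  1.5 ] [ 0.992  0.016 -0.076] z [-0.03  0.06 -1.  ] err 48.5 v 0.5
27 [-0.07  1.57  0.05  0.07  1.41  1.49] [ 1.026  0.016 -0.113] z [ 0.12  0.06 -0.99] err 49.1 v 0.5
30 [-0.07  1.61  0.05  0.08  1.23  1.49] [ 1.057  0.016 -0.145] z [ 0.25  0.06 -0.97] err 50.3 v 0.5
33 [-0.06  1.65  0.05  0.09  1.06  1.48] [ 1.084  0.015 -0.17 ] z [ 0.38  0.05 -0.92] err 51.9 v 0.4
34 [-0.06  1.66  0.05  0.1   1.    1.48] [ 1.092  0.015 -0.177] z [ 0.42  0.05 -0.91] err 52.5 v 0.4
```

Run:
```python
import sim
from sim import *
q=np.array([-.071,.883,.05,-.031,2.928,1.439])
for v in ([60,0,5,0],[57,0,20,0]):
  print('--');run(q,[[10,0,-55,0]]*5+[[40,0,0,0]]*3+[v]*30,4)
```

```text
--
0 [-0.07  0.81  0.36 -0.01  2.7   1.46] [0.659 0.018 0.539] z [-0.66  0.04 -0.75] err 0.0 v 2.4
4 [-0.07  0.88  0.75 -0.    2.23  1.47] [0.699 0.018 0.319] z [-0.66  0.04 -0.75] err 0.0 v 0.7
5 [-0.06  0.98  0.54 -0.    2.35  1.47] [0.739 0.018 0.319] z [-0.66  0.04 -0.75] err 0.0 v 1.7
6 [-0.06  1.13  0.2  -0.    2.53  1.48] [0.779 0.018 0.319] z [-0.66  0.04 -0.75] err 0.0 v 2.7
8 [-0.06  1.21  0.05  0.01  2.56  1.48] [0.801 0.018 0.299] z [-0.62  0.04 -0.78] err 54.6 v 0.3
12 [-0.06  1.23  0.05  0.03  2.4   1.5 ] [0.835 0.017 0.259] z [-0.51  0.05 -0.86] err 53.1 v 0.3
16 [-0.07  1.25  0.05  0.05  2.23  1.51] [0.874 0.016 0.224] z [-0.37  0.06 -0.93] err 51.3 v 0.4
20 [-0.07  1.27  0.05  0.06  2.04  1.51] [0.919 0.016 0.195] z [-0.21  0.07 -0.98] err 49.7 v 0.4
24 [-0.07  1.28  0.05  0.07  1.84  1.51] [0.968 0.016 0.17 ] z [-0.03  0.07 -1.  ] err 48.6 v 0.4
28 [-0.07  1.31  0.05  0.09  1.63  1.51] [1.02  0.017 0.15 ] z [ 0.16  0.07 -0.98] err 48.1 v 0.4
32 [-0.07  1.34  0.05  0.1   1.41  1.51] [1.07  0.017 0.136] z [ 0.34  0.07 -0.94] err 48.5 v 0.4
36 [-0.07  1.37  0.05  0.11 
[... 735 characters left out ...]
err 55.1 v 0.2
16 [-0.07  1.14  0.05  0.05  2.35  1.51] [0.839 0.016 0.325] z [-0.38  0.06 -0.92] err 53.6 v 0.3
20 [-0.07  1.13  0.05  0.07  2.2   1.52] [0.872 0.016 0.328] z [-0.23  0.07 -0.97] err 51.9 v 0.3
24 [-0.07  1.12  0.05  0.08  2.03  1.53] [0.911 0.017 0.331] z [-0.05  0.08 -1.  ] err 50.4 v 0.3
28 [-0.08  1.11  0.05  0.1   1.85  1.53] [0.956 0.018 0.335] z [ 0.13  0.08 -0.99] err 49.2 v 0.4
32 [-0.07  1.12  0.05  0.11  1.66  1.53] [1.003 0.018 0.341] z [ 0.32  0.09 -0.94] err 48.6 v 0.4
36 [-0.07  1.13  0.05  0.12  1.45  1.53] [1.051 0.019 0.349] z [ 0.49  0.09 -0.87] err 48.7 v 0.4
37 [-0.07  1.13  0.05  0.13  1.4   1.53] [1.062 0.019 0.351] z [ 0.53  0.08 -0.84] err 48.8 v 0.4
```

Request:
{"name": "drive_tool", "arguments": {
  "rows": [
    [0, 0, -25, 0],
    [0, 0, -40, 0],
    [10, 0, -55, 0],
    [15, 0, -55, 0],
    [15, 0, -55, 0],
    [30, 0, -10, 0],
    [40, 0, 0, 0],
    [40, 0, 0, 0],
    [57, 0, 20, 0],
    [57, 0, 20, 0],
    [57, 0, 20, 0],
    [57, 0, 20, 0],
    [57, 0, 20, 0],
    [57, 0, 20, 0],
    [57, 0, 20, 0],
    [57, 0, 20, 0],
    [57, 0, 20, 0],
    [57, 0, 20, 0]
  ]
}}

```text
time: 15.12
position: [0.7199, 0.0162, 0.4463]
ee_rot: [-0.051, 0.893, 0.007, -0.448]
ft_force: [0.4, -0.1, 1.0]
width: 0.007
```

```bash
python3 st.py
```

```text
15.125 [-0.077  1.099  0.048  0.106  2.928  1.571] [0.7199 0.0162 0.4463] z [-0.801  0.084 -0.593] y [-0.033 -0.995 -0.097] tilt 53.6 F [ 0.4 -0.1  1. ] 0.006722545039040291
tip [0.6999 0.0183 0.4315]
```

The real solver drifts towards the q5 upper limit here. I'll fit a damped least-squares (DLS) and clip model to the recorded moves so I can plan the tilt reliably.

```bash
cat > dls.py <<'E'
from kin import *
from scipy.spatial.transform import Rotation as Ro
lo=np.array([-3.1,-.84,.048,-1.13,.06,-2.69]);hi=np.array([3.1,2.19,2.79,4.28,2.928,2.69])
vl=.7*np.array([2.22,2.22,2.79,3.14,3.14,3.14])/8
def jac(q):
    x,R=fk(q,P);J=np.zeros((6,6))
    for i in range(6):
        d=q.copy();d[i]+=1e-5;a,b=fk(d,P);J[:3,i]=(a-x)/1e-5;J[3:,i]=Ro.from_matrix(b@R.T).as_rotvec()/1e-5
    return x,R,J
def row(q,r,w,lam,N,n,scale=True):
    x,R=fk(q,P);q0=q
    for k in range(1,n+1):
        xt=x+np.array(r[:3])/1000*k/n;Rt=Rz(r[3]*k/n)@R
        qs=q
        for _ in range(N):
            a,b,J=jac(q);e=np.r_[xt-a,w*Ro.from_matrix(Rt@b.T).as_rotvec()];J[3:]*=w
            q=np.clip(q+J.T@np.linalg.solve(J@J.T+lam**2*np.eye(6),e),lo,hi)
        m=(np.abs(q-qs)/(vl/n)).max()
        if scale and m>1:q=qs+(q-qs)/m
    return q
def run(q,rows,prm):
    q=np.array(q,float)
    for r in rows:q=row(q,r,*prm)
    return q
E1=([-.043,.951,.048,.004,2.095,-1.66],[[60,0,0,0]]*4);T1=(1.052,.048,1.873)
E2=([-.047,1.052,.048,.014,1.873,-1.66],[[50,0,35,0]]*4);T2=(1.011,.048,1.775)
E3=([-.042,.62,.974,-.054,2.218,1.46],[[40,0,28,0]]*2+[[30,0,20,0]]+[[51,0,35,0]]*17);T3=(.883,.048,2.928)
if __name__=='__main__':
    for n in(1,4):
     for N in(1,3,10,40):
      if n*N>40: continue
      for w in(.1,.3,1):
       for lam in(.01,.05,.2):
        o=[];c=0
        for (q,r),t in((E1,T1),(E2,T2),(E3,T3)):
            z=run(q,r,(w,lam,N,n))[[1,2,4]];c+=np.abs(z-t).sum();o.append(z.round(2).tolist())
        if c<1.2:print(n,N,w,lam,round(c,3),o)
E
time timeout 500 python3 dls.py
```

```text
1 1 0.3 0.2 1.177 [[1.11, 0.05, 1.87], [1.08, 0.05, 1.73], [0.96, 0.05, 2.0]]
1 1 1 0.2 0.613 [[1.11, 0.05, 2.04], [1.07, 0.05, 1.95], [1.03, 0.05, 2.93]]
1 3 1 0.2 0.733 [[1.12, 0.05, 2.06], [1.09, 0.05, 1.98], [1.08, 0.05, 2.93]]
1 10 0.3 0.2 1.004 [[1.08, 0.05, 1.75], [1.05, 0.05, 1.62], [0.97, 0.05, 2.37]]
1 10 1 0.2 0.756 [[1.12, 0.05, 2.06], [1.09, 0.05, 1.99], [1.09, 0.05, 2.93]]
1 40 0.3 0.2 0.95 [[1.08, 0.05, 1.75], [1.05, 0.05, 1.62], [0.98, 0.05, 2.44]]
1 40 1 0.2 0.755 [[1.12, 0.05, 2.06], [1.09, 0.05, 1.99], [1.09, 0.05, 2.93]]
4 1 1 0.2 0.706 [[1.12, 0.05, 2.05], [1.08, 0.05, 1.97], [1.07, 0.05, 2.93]]
4 3 0.3 0.2 1.122 [[1.09, 0.05, 1.75], [1.06, 0.05, 1.62], [0.96, 0.05, 2.24]]
4 3 1 0.2 0.747 [[1.12, 0.05, 2.06], [1.09, 0.05, 1.99], [1.08, 0.05, 2.93]]
4 10 0.3 0.2 0.971 [[1.08, 0.05, 1.75], [1.05, 0.05, 1.62], [0.98, 0.05, 2.41]]
4 10 1 0.2 0.76 [[1.12, 0.05, 2.06], [1.09, 0.05, 1.99], [1.09, 0.05, 2.93]]
real	1m19.400s
user	1m17.516s
sys	0m0.212s
```

```bash
cat > f2.py <<'E'
from dls import *
E4=([-.054,1.011,.048,.025,1.775,-1.663],[[50,0,35,0]]*8);T4=(.965,.048,1.534)
E5=([-.071,.883,.048,-.031,2.928,1.439],[[0,0,-25,0],[0,0,-40,0],[10,0,-55,0],[15,0,-55,0],[15,0,-55,0],[30,0,-10,0],[40,0,0,0],[40,0,0,0]]+[[57,0,20,0]]*10);T5=(1.099,.048,2.928)
L=[]
for n,N in((1,1),(1,4),(1,20)):
 for w in(.3,.4,.5,.6,.75):
  for lam in(.05,.1,.2,.3):
   o=[];c=0
   for (q,r),t in((E1,T1),(E2,T2),(E4,T4),(E3,T3),(E5,T5)):
    z=run(q,r,(w,lam,N,n))[[1,2,4]];c+=np.abs(z-t).sum();o.append(z.round(2)[[0,2]].tolist())
   L.append((round(c,3),n,N,w,lam,o))
for l in sorted(L)[:8]:print(*l)
E
timeout 550 python3 f2.py
```

```text
0.778 1 20 0.5 0.3 [[1.08, 1.88], [1.04, 1.78], [1.01, 1.55], [0.99, 2.84], [1.19, 2.56]]
0.839 1 4 0.4 0.2 [[1.1, 1.87], [1.06, 1.76], [1.07, 1.52], [1.07, 2.93], [1.25, 2.65]]
0.848 1 20 0.6 0.3 [[1.08, 1.93], [1.04, 1.83], [1.01, 1.66], [1.0, 2.93], [1.21, 2.65]]
0.861 1 20 0.4 0.2 [[1.1, 1.87], [1.06, 1.76], [1.06, 1.51], [1.08, 2.93], [1.25, 2.65]]
0.939 1 4 0.6 0.3 [[1.08, 1.93], [1.04, 1.83], [1.02, 1.66], [0.98, 2.82], [1.2, 2.66]]
0.948 1 4 0.5 0.3 [[1.08, 1.89], [1.04, 1.78], [1.01, 1.56], [0.96, 2.66], [1.19, 2.57]]
0.983 1 4 0.75 0.3 [[1.08, 1.96], [1.05, 1.88], [1.02, 1.76], [1.0, 2.92], [1.22, 2.73]]
0.991 1 20 0.75 0.3 [[1.08, 1.96], [1.05, 1.88], [1.02, 1.76], [1.01, 2.93], [1.22, 2.72]]
```

```bash
cat > f3.py <<'E'
from dls import *
from multiprocessing import Pool
prm=(.5,.3,8,1)
q0=[-.077,1.099,.048,.106,2.928,1.571]
def hd(i):a=2*np.pi*i/12;return [60*np.cos(a),0,60*np.sin(a),0]
def info(q):
    x,R=fk(q,P);return np.degrees(np.arctan2(R[0,2],-R[2,2])),x
def job(a):
    i,n,j=a;q=np.array(q0);zm=9
    for r in [hd(i)]*n+[hd(j)]*14:
        q=row(q,r,*prm);t,x=info(q);zm=min(zm,x[2])
    return t,a,x.round(2).tolist(),round(zm,2),q.round(2).tolist()
L=Pool().map(job,[(i,n,j) for i in range(12) for n in(3,6,10) for j in range(12)])
L=[l for l in L if l[3]>.2]
for l in sorted(L,key=lambda l:-l[0])[:10]:print(round(l[0],1),*l[1:])
E
nproc; timeout 500 python3 f3.py
```

```text
4
15.0 (4, 10, 5) [-0.1, 0.09, 0.93] 0.5 [-0.09, -0.32, 0.27, 0.29, 2.93, 1.81]
11.4 (4, 10, 4) [0.08, 0.08, 0.95] 0.5 [-0.4, -0.07, 0.07, 0.79, 2.93, 2.0]
10.0 (5, 10, 4) [0.05, 0.03, 0.95] 0.49 [-0.32, -0.09, 0.08, -0.38, 2.93, 0.88]
6.0 (3, 10, 5) [-0.04, 0.11, 0.92] 0.49 [-0.25, -0.28, 0.37, 0.67, 2.93, 2.03]
5.7 (5, 10, 5) [-0.18, 0.02, 0.87] 0.49 [0.1, -0.5, 0.58, -0.6, 2.93, 1.06]
5.2 (3, 10, 4) [0.1, 0.07, 0.94] 0.49 [-0.45, -0.04, 0.15, 1.01, 2.93, 2.16]
3.5 (4, 6, 4) [0.15, 0.04, 0.94] 0.5 [-0.4, 0.02, 0.14, 0.64, 2.93, 1.84]
3.4 (5, 6, 4) [0.16, 0.02, 0.94] 0.49 [-0.35, 0.04, 0.12, 0.15, 2.93, 1.39]
-0.0 (3, 6, 4) [0.17, 0.04, 0.93] 0.49 [-0.37, 0.05, 0.17, 0.76, 2.93, 1.98]
-1.8 (5, 10, 3) [0.26, 0.01, 0.91] 0.49 [-0.25, 0.2, 0.05, 0.08, 2.93, 1.41]
```

```bash
cat > f4.py <<'E'
from f3 import q0,info
from dls import *
def seg(q,rows,prm,lab,every=4):
    for i,r in enumerate(rows):
        q=row(q,r,*prm)
        if i%every==every-1 or i==len(rows)-1:
            t,x=info(q);print(lab,i,round(t,1),x.round(3),q.round(2))
    return q
if __name__=='__main__':
  prm=(.5,.3,20,1)
  for k,up in((10,[-25,0,55,0]),(14,[-30,0,52,0]),(12,[0,0,60,0])):
    q=np.array(q0);q=seg(q,[up]*k,prm,'up')
    x=fk(q,P)[0];d=(np.array([.6,.03,.5])-x)*1000;m=int(np.ceil(np.linalg.norm(d)/50))
    q=seg(q,[[*(d/m),0]]*m,prm,'back')
    q=seg(q,[[60,0,5,0]]*6+[[50,0,35,0]]*16,prm,'out')
E
sed -i "s/^L=Pool.*/if __name__!='__main__': raise_=0\nL=[] if __name__!='__main__' else Pool().map(job,[(i,n,j) for i in range(12) for n in(3,6,10) for j in range(12)])/" f3.py; timeout 500 python3 f4.py
```

```text
up 3 -48.1 [0.6   0.018 0.626] [-0.09  0.75  0.3   0.12  2.93  1.58]
up 7 -36.0 [0.483 0.023 0.75 ] [-0.11  0.51  0.33  0.23  2.93  1.67]
up 9 -28.9 [0.429 0.028 0.799] [-0.13  0.42  0.29  0.34  2.93  1.78]
back 3 -29.1 [0.532 0.031 0.636] [-0.11  0.45  0.72  0.14  2.49  1.58]
back 6 -29.1 [0.605 0.032 0.508] [-0.09  0.55  0.85  0.12  2.25  1.55]
out 3 -28.1 [0.75  0.032 0.482] [-0.08  0.98  0.05  0.22  2.6   1.68]
out 7 -26.1 [0.779 0.034 0.442] [-0.09  1.02  0.05  0.25  2.52  1.71]
out 11 -23.6 [0.781 0.038 0.454] [-0.09  1.01  0.05  0.31  2.49  1.77]
out 15 -20.7 [0.787 0.043 0.463] [-0.1   0.99  0.05  0.37  2.45  1.83]
out 19 -17.4 [0.796 0.049 0.471] [-0.11  0.98  0.05  0.43  2.4   1.89]
out 21 -15.5 [0.802 0.053 0.475] [-0.11  0.98  0.05  0.46  2.37  1.93]
up 3 -49.9 [0.59  0.018 0.628] [-0.09  0.73  0.35  0.1   2.93  1.56]
up 7 -38.5 [0.463 0.022 0.753] [-0.11  0.47  0.42  0.16  2.93  1.6 ]
up 11 -23.4 [0.352 0.029 0.842] [-0.16  0.29  0.33  0.34  2.93  1.75]
up 13 -16.0 [0.298 0.036 0.877] [-0.19  0.22  0.27  0.52  2.93  1.91]
back 3 -16.4 [0.425 0.037 0.742] [-0.14  0.23  0.
[... 654 characters left out ...]
7 -32.7 [0.564 0.027 0.706] [-0.11  0.69  0.09  0.41  2.93  1.86]
up 11 -24.0 [0.479 0.037 0.791] [-0.13  0.55  0.05  0.72  2.93  2.16]
back 3 -25.7 [0.596 0.036 0.684] [-0.11  0.68  0.15  0.41  2.75  1.85]
back 6 -26.2 [0.66  0.034 0.571] [-0.11  0.7   0.42  0.25  2.48  1.67]
out 3 -24.7 [0.756 0.037 0.493] [-0.1   0.97  0.05  0.35  2.55  1.78]
out 7 -22.0 [0.79  0.042 0.451] [-0.1   1.01  0.05  0.38  2.46  1.81]
out 11 -18.7 [0.798 0.049 0.462] [-0.11  1.    0.05  0.44  2.41  1.88]
out 15 -14.8 [0.809 0.057 0.471] [-0.12  0.99  0.05  0.5   2.34  1.95]
out 19 -10.2 [0.824 0.065 0.479] [-0.12  0.98  0.05  0.56  2.26  2.02]
out 21 -7.5 [0.833 0.07  0.483] [-0.13  0.98  0.05  0.59  2.22  2.05]
```

Better idea: with the forearm steep, inside the tool's cone, a further -π yaw winds q4 instead of q6. That leaves me on the flipped branch with q6 ≈ 1.5. I'll simulate it.

```bash
cat > f5.py <<'E'
from dls import *
from f3 import info,q0
prm=(.5,.1,20,1)
def seg(q,rows,lab,every=4):
    for i,r in enumerate(rows):
        qq=row(q,r,*prm);x,R=fk(q,P);v=(np.abs(qq-q)*8).max();q=qq
        if i%every==every-1 or i==len(rows)-1:
            x,R=fk(q,P);print(lab,i,x.round(3),'z',R[:,2].round(2),'wrist',(x-.247*R[:,2]).round(2),q.round(2),'v',v.round(1))
    return q
if __name__=='__main__':
  for wx,wz in((.5,.5),(.45,.45),(.55,.45)):
    print(wx,wz);q=np.array(q0);x,R=fk(q,P)
    tgt=np.array([wx,.05,wz])+.247*R[:,2];d=(tgt-x)*1000;m=int(np.linalg.norm(d)/45)+1
    q=seg(q,[[*(d/m),0]]*m,'in',6)
    x,R=fk(q,P);off=.247*R[:,2];rows=[];n=20;a=-np.pi/n
    for i in range(n):
        o2=Rz(a)@off;rows.append([*(1000*(o2-off)),a]);off=o2
    q=seg(q,rows,'yaw')
    x,R=fk(q,P)
    q=seg(q,[[*((np.array([.52,.05,.2])-x)*125),0]]*8,'down',4)
    q=seg(q,[[17,0,-17,0]]*8,'entry',4)
    q=seg(q,[[0,-20,0,0]]*6,'push',3)
E
timeout 300 python3 f5.py
```

```text
0.5 0.5
in 5 [0.506 0.046 0.4  ] z [-0.8   0.09 -0.59] wrist [0.7  0.02 0.55] [-0.06  0.57  1.26  0.05  2.25  1.51] v 1.1
in 9 [0.339 0.067 0.363] z [-0.8   0.09 -0.59] wrist [0.54 0.05 0.51] [-0.04  0.34  1.74  0.06  1.99  1.52] v 0.9
yaw 3 [0.39  0.179 0.363] z [-0.6   0.54 -0.59] wrist [0.54 0.05 0.51] [-0.04  0.34  1.74  0.56  1.82  2.07] v 1.0
yaw 7 [0.497 0.24  0.363] z [-0.16  0.79 -0.59] wrist [0.54 0.05 0.51] [-0.04  0.34  1.74  0.91  1.45  2.47] v 0.8
yaw 11 [0.618 0.226 0.361] z [ 0.33  0.73 -0.59] wrist [0.54 0.04 0.51] [-0.04  0.35  1.75  1.12  0.98  2.69] v 1.0
yaw 15 [0.706 0.141 0.353] z [ 0.71  0.4  -0.58] wrist [0.53 0.04 0.5 ] [-0.05  0.35  1.78  1.29  0.47  2.69] v 1.0
yaw 19 [0.727 0.045 0.345] z [ 0.83  0.02 -0.56] wrist [0.52 0.04 0.48] [-0.05  0.35  1.81  1.57  0.06  2.69] v 0.7
down 3 [0.631 0.042 0.291] z [ 0.81  0.04 -0.59] wrist [0.43 0.03 0.44] [-0.08  0.29  2.07  2.55  0.18  1.68] v 2.0
down 7 [0.527 0.045 0.218] z [ 0.81  0.04 -0.59] wrist [0.33 0.04 0.36] [-0.09  0.32  2.37  2.9   0.5   1.3 ] v 0.7
entry 3 [0.595 0.045 0.15 ] z [ 0.81  0.04 -0.59] wris
[... 2776 characters left out ...]
.659 0.044 0.269] z [ 0.81  0.04 -0.59] wrist [0.46 0.03 0.41] [-0.07  0.36  2.03  2.67  0.22  1.68] v 1.4
down 7 [0.527 0.046 0.212] z [ 0.81  0.04 -0.59] wrist [0.33 0.04 0.36] [-0.09  0.34  2.38  2.91  0.53  1.41] v 0.7
entry 3 [0.595 0.046 0.144] z [ 0.81  0.04 -0.59] wrist [0.4  0.04 0.29] [-0.08  0.56  2.28  2.97  0.65  1.35] v 0.4
entry 7 [0.663 0.046 0.076] z [ 0.81  0.04 -0.59] wrist [0.46 0.04 0.22] [-0.07  0.74  2.14  2.99  0.69  1.34] v 0.3
push 2 [ 0.663 -0.014  0.076] z [ 0.81  0.04 -0.59] wrist [ 0.46 -0.02  0.22] [-0.2   0.74  2.14  2.83  0.7   1.39] v 0.4
push 5 [ 0.663 -0.074  0.076] z [ 0.81  0.04 -0.59] wrist [ 0.46 -0.08  0.22] [-0.32  0.74  2.13  2.66  0.69  1.44] v 0.4
```

Request:
{"name": "drive_tool", "arguments": {
  "rows": [
    [-30, 5, -10, 0],
    [-43, 5, -13, 0],
    [-43, 5, -13, 0],
    [-43, 5, -13, 0],
    [-43, 5, -13, 0],
    [-43, 5, -13, 0],
    [-43, 5, -13, 0],
    [-43, 5, -13, 0],
    [-43, 5, -13, 0],
    [-43, 5, -13, 0],
    [-10, 0, -3, 0]
  ]
}}

```text
time: 16.5
position: [0.3202, 0.0636, 0.3259]
ee_rot: [-0.052, 0.892, 0.006, -0.448]
ft_force: [0.1, 0.4, 0.1]
width: 0.005
```

```bash
python3 st.py
python3 - <<'E'
from f5 import *
from cell import sense
q=sense()['qpos'];x,R=fk(q,P);off=.247*R[:,2];rows=[];n=20;a=-.157
for i in range(n):
    o2=Rz(a)@off;s=1000*(o2-off)+(np.array([-8,0,-5]) if i>=9 else 0);rows.append([round(float(s[0])),round(float(s[1])),round(float(s[2])),a]);off=o2
print(rows);q=np.clip(q,lo,hi);seg(q,rows,'yaw')
E
```

```text
16.5 [-0.046  0.359  1.832  0.053  1.886  1.502] [0.3202 0.0636 0.3259] z [-0.801  0.087 -0.593] y [-0.036 -0.995 -0.098] tilt 53.6 F [0.1 0.4 0.1] 0.004738034680400448
tip [0.3002 0.0658 0.3111]
[[6, 31, 0, -0.157], [11, 29, 0, -0.157], [15, 27, 0, -0.157], [19, 25, 0, -0.157], [23, 21, 0, -0.157], [26, 18, 0, -0.157], [28, 13, 0, -0.157], [30, 9, 0, -0.157], [31, 4, 0, -0.157], [23, -1, -5, -0.157], [23, -6, -5, -0.157], [21, -10, -5, -0.157], [19, -15, -5, -0.157], [17, -19, -5, -0.157], [13, -23, -5, -0.157], [10, -26, -5, -0.157], [5, -28, -5, -0.157], [1, -30, -5, -0.157], [-4, -31, -5, -0.157], [-9, -31, -5, -0.157]]
yaw 3 [0.371 0.176 0.326] z [-0.6   0.54 -0.59] wrist [0.52 0.04 0.47] [-0.05  0.36  1.83  0.55  1.73  2.  ] v 0.9
yaw 7 [0.478 0.237 0.326] z [-0.16  0.79 -0.59] wrist [0.52 0.04 0.47] [-0.05  0.36  1.83  0.92  1.39  2.38] v 0.8
yaw 11 [0.576 0.224 0.311] z [ 0.33  0.73 -0.59] wrist [0.49 0.04 0.46] [-0.05  0.35  1.9   1.22  0.93  2.58] v 1.0
yaw 15 [0.635 0.141 0.291] z [ 0.7   0.4  -0.59] wrist [0.46 0.04 0.44] [-0.05  0.33  2.    1.65  0.45  2.56] v 1.2
yaw 19 [0.639 0.052 0.281] z [ 0.81  0.05 -0.58] wrist [0.44 0.04 0.42] [-0.06  0.32  2.07  2.68  0.22  1.83] v 2.2
```

Nice and smooth in simulation. Executing it.

Request:
{"name": "drive_tool", "arguments": {
  "rows": [
    [6, 31, 0, -0.157],
    [11, 29, 0, -0.157],
    [15, 27, 0, -0.157],
    [19, 25, 0, -0.157],
    [23, 21, 0, -0.157],
    [26, 18, 0, -0.157],
    [28, 13, 0, -0.157],
    [30, 9, 0, -0.157],
    [31, 4, 0, -0.157],
    [23, -1, -5, -0.157],
    [23, -6, -5, -0.157],
    [21, -10, -5, -0.157],
    [19, -15, -5, -0.157],
    [17, -19, -5, -0.157],
    [13, -23, -5, -0.157],
    [10, -26, -5, -0.157],
    [5, -28, -5, -0.157],
    [1, -30, -5, -0.157],
    [-4, -31, -5, -0.157],
    [-9, -31, -5, -0.157]
  ]
}}

```text
time: 19.0
position: [0.6421, 0.0544, 0.281]
ee_rot: [0.461, -0.084, 0.883, -0.014]
ft_force: [-0.1, -0.2, 0.3]
width: 0.007
```

```bash
python3 st.py
```

```text
19.0 [-0.056  0.326  2.063  2.687  0.225  1.821] [0.6421 0.0544 0.281 ] z [ 0.816  0.052 -0.575] y [-0.135  0.986 -0.102] tilt 54.9 F [-0.1 -0.2  0.3] 0.006538758035540524
tip [0.6625 0.0557 0.2666]
```

On the flipped branch with a 55° tilt, which clears the guard more generously. Moving to the pre-entry point, left of the post.

Request:
{"name": "drive_tool", "arguments": {
  "rows": [
    [-22, -2, -26, 0],
    [-20, -2, -30, 0],
    [-14, -2, -32, 0],
    [-12, -2, -32, 0],
    [-10, -2, -32, 0],
    [0, 0, 0, 0]
  ]
}}

```text
time: 19.75
position: [0.5634, 0.0448, 0.1265]
ee_rot: [0.459, -0.085, 0.885, -0.013]
ft_force: [-1.0, -0.6, 0.9]
width: 0.006
```

```bash
python3 st.py
python3 - <<'E'
from h import *
a,i=snap('scene','s2.png');w,k=snap('wrist','w2.png')
cv2.imwrite('pics/w2s.png',np.hstack([k[:,:,::-1]]))
E
```

```text
19.75 [-0.096  0.598  2.372  2.954  0.784  1.486] [0.5634 0.0448 0.1265] z [ 0.813  0.054 -0.579] y [-0.138  0.985 -0.101] tilt 54.6 F [-1.  -0.6  0.9] 0.006315253151095112
tip [0.5837 0.0461 0.112 ]
```

View pics/w2s.png

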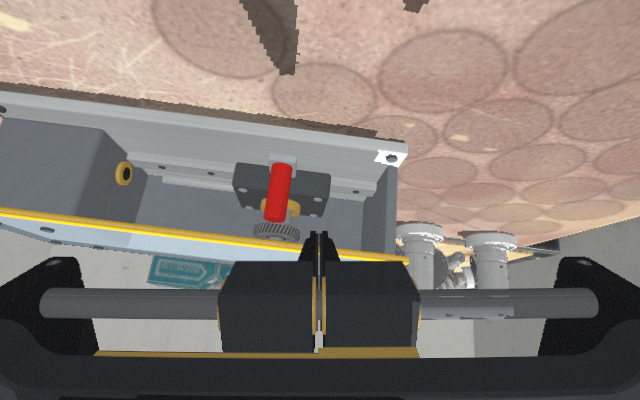

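The wrist view (upside down) shows the post at (278,190), the gear upright behind it at (277,232), and the fingertips at (318,235), left of the post and clear of it. Going in under the guard.

Request:
{"name": "drive_tool", "arguments": {
  "rows": [
    [14, 1, -10, 0],
    [14, 0, -10, 0],
    [14, 1, -10, 0],
    [14, 0, -10, 0],
    [13, 1, -10, 0],
    [12, 0, -9, 0],
    [11, 0, -8, 0],
    [0, 0, 0, 0]
  ]
}}

```text
time: 20.85
position: [0.6555, 0.0481, 0.0607]
ee_rot: [0.46, -0.085, 0.884, -0.013]
ft_force: [-0.3, 0.3, -1.3]
width: 0.005
```

```bash
python3 st.py
```

```text
20.85 [-0.069  0.778  2.165  2.98   0.759  1.485] [0.6555 0.0481 0.0607] z [ 0.815  0.055 -0.577] y [-0.138  0.985 -0.102] tilt 54.8 F [-0.3  0.3 -1.3] 0.004899585264170825
tip [0.6758 0.0494 0.0463]
```

Request:
{"name": "drive_tool", "arguments": {
  "rows": [
    [0.3, -5, 0, 0],
    [0.2, -4, 0, 0],
    [0, 0, 0, 0]
  ]
}}

```text
time: 21.22
position: [0.6554, 0.0386, 0.0617]
ee_rot: [0.46, -0.085, 0.884, -0.014]
ft_force: [0.2, -0.0, -0.6]
width: 0.003
```

Request:
{"name": "drive_tool", "arguments": {
  "rows": [
    [0.1, -2, 0, 0],
    [0.1, -1, 0, 0]
  ]
}}

```text
time: 21.48
position: [0.6557, 0.036, 0.0614]
ee_rot: [0.46, -0.085, 0.884, -0.013]
ft_force: [0.1, -0.1, 0.1]
width: 0.003
```

Request:
{"name": "drive_tool", "arguments": {
  "rows": [
    [0.1, -1, 0, 0],
    [0.1, -1, 0, 0]
  ]
}}

```text
time: 21.72
position: [0.6559, 0.0341, 0.0614]
ee_rot: [0.46, -0.085, 0.884, -0.013]
ft_force: [0.7, -0.6, -0.7]
width: 0.006
```

Request:
{"name": "drive_tool", "arguments": {
  "rows": [
    [0.1, -1, 0, 0],
    [0.1, -1, 0, 0]
  ]
}}

```text
time: 21.98
position: [0.6561, 0.0324, 0.0613]
ee_rot: [0.46, -0.086, 0.884, -0.013]
ft_force: [0.2, 4.1, -0.5]
width: 0.004
```

Contact at y ≈ 0.033 with 4 N. Continuing in small steps.

Request:
{"name": "drive_tool", "arguments": {
  "rows": [
    [0.1, -1, 0, 0],
    [0.1, -1, 0, 0]
  ]
}}

```text
time: 22.22
position: [0.6561, 0.0315, 0.0613]
ee_rot: [0.46, -0.087, 0.884, -0.013]
ft_force: [-0.9, 12.8, 0.4]
width: 0.005
```

Request:
{"name": "drive_tool", "arguments": {
  "rows": [
    [0.1, -1, 0, 0],
    [0.1, -1, 0, 0]
  ]
}}

```text
time: 22.48
position: [0.6561, 0.0307, 0.0613]
ee_rot: [0.46, -0.088, 0.884, -0.012]
ft_force: [-0.4, 20.7, 1.1]
width: 0.004
```

Request:
{"name": "drive_tool", "arguments": {
  "rows": [
    [0.1, -1, 0, 0],
    [0.1, -1, 0, 0]
  ]
}}

```text
time: 22.72
position: [0.6561, 0.0301, 0.0613]
ee_rot: [0.46, -0.09, 0.883, -0.011]
ft_force: [0.1, 29.4, 1.7]
width: 0.006
```

That's 29 N with no break-away, more than the catch should need. I'll stop and look.

```bash
python3 st.py
python3 - <<'E'
from h import *
w,k=snap('wrist','w3.png');a,i=snap('scene','s3.png');t,j=snap('top','t3.png')
k=k[::-1,::-1]
A=cv2.resize(k[130:330,200:460],(780,600),interpolation=2)
cv2.imwrite('pics/w3c.png',A[...,::-1])
print(sense()['wrist_torque'])
E
```

```text
22.725 [-0.113  0.777  2.166  2.916  0.761  1.499] [0.6561 0.0301 0.0613] z [ 0.814  0.063 -0.577] y [-0.148  0.984 -0.103] tilt 54.8 F [ 0.1 29.4  1.7] 0.005672710150827325
tip [0.6765 0.0316 0.0469]
[2.53171812 0.44439045 3.47224497]
```

View pics/w3c.png

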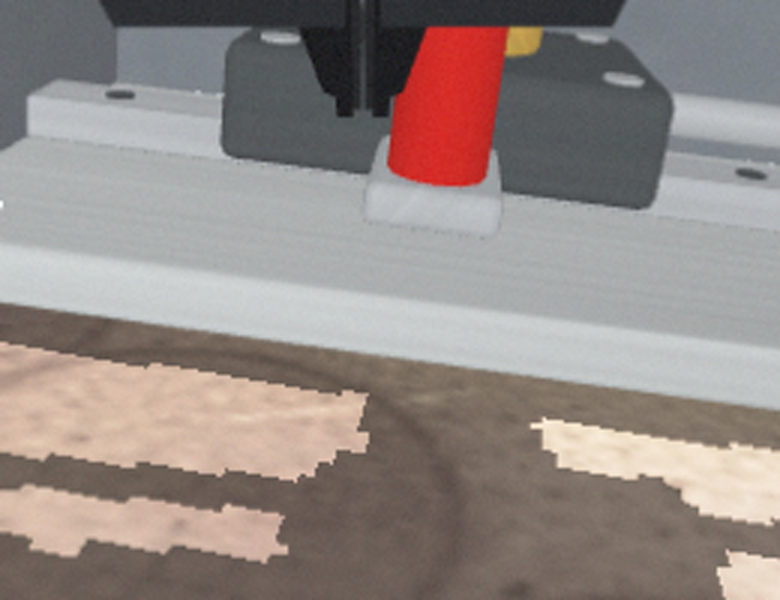

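Run:
```python
from h import *
m=camera_model('wrist')
c,s=np.cos(.0523),np.sin(.0523);R2=np.array([[c,-s],[s,c]]);o=np.array([.71996,-.05647])
def px(u,v): return (639-(200+u/3),399-(130+v/3))
for n,u,v,z in(('L bot',225,155,.02),('R bot',655,208,.02),('post foot',440,185,.028),('fingerL',340,110,.045),('fingerR',385,110,.045)):
    p=atz(m,px(u,v),z);print(n,(R2.T@(p[:2]-o)*1000).round(1))
print(sense()['tau'].round(1), sense()['ft_force'])
```

```text
L bot [-18.4 117.6]
R bot [-17.3  25.7]
post foot [-46.1  71.7]
fingerL [-68.   89.2]
fingerR [-64.3  82.3]
[-16.  -57.8  -7.1   4.3   1.7  -0.1] [-1.32138736 23.4929194   0.53952643]
```

The block and post are at y = 71.7 to 72, so the carriage has moved about 3 mm and taken up the play. The catch is now loaded. I'll add a little more and watch.

Request:
{"name": "drive_tool", "arguments": {
  "rows": [
    [0, 0, 0, 0],
    [0, 0, 0, 0]
  ]
}}

```text
time: 23.12
position: [0.6561, 0.0297, 0.0613]
ee_rot: [0.46, -0.089, 0.883, -0.012]
ft_force: [-1.6, 23.7, 1.5]
width: 0.005
```

Request:
{"name": "drive_tool", "arguments": {
  "rows": [
    [0.1, -1, 0, 0],
    [0, 0, 0, 0]
  ]
}}

```text
time: 23.38
position: [0.6563, 0.0275, 0.0613]
ee_rot: [0.46, -0.088, 0.884, -0.012]
ft_force: [-1.2, 12.9, 1.1]
width: 0.004
```

Request:
{"name": "drive_tool", "arguments": {
  "rows": [
    [0, 0, 0, 0]
  ]
}}

```text
time: 23.5
position: [0.6563, 0.0272, 0.0613]
ee_rot: [0.46, -0.087, 0.884, -0.012]
ft_force: [-1.7, 13.9, 1.2]
width: 0.002
```

Request:
{"name": "drive_tool", "arguments": {
  "rows": [
    [0.1, -2, 0, 0],
    [0.1, -2, 0, 0]
  ]
}}

```text
time: 23.75
position: [0.6567, 0.0224, 0.0613]
ee_rot: [0.46, -0.086, 0.884, -0.013]
ft_force: [-1.7, 3.8, 0.7]
width: 0.005
```

The catch has let go and the carriage slides at about 4 N. I'll run on gently, then creep from 42 mm of travel.

Request:
{"name": "drive_tool", "arguments": {
  "rows": [
    [0.1, -2, 0, 0],
    [0.1, -3, 0, 0],
    [0.2, -3, 0, 0],
    [0.1, -3, 0, 0],
    [0.2, -3, 0, 0],
    [0.1, -3, 0, 0],
    [0.2, -3, 0, 0],
    [0.1, -3, 0, 0],
    [0.2, -3, 0, 0],
    [0.1, -3, 0, 0],
    [0.1, -2, 0, 0]
  ]
}}

```text
time: 25.12
position: [0.6585, -0.0101, 0.0613]
ee_rot: [0.46, -0.085, 0.884, -0.013]
ft_force: [-3.2, 3.4, 1.4]
width: 0.006
```

Request:
{"name": "drive_tool", "arguments": {
  "rows": [
    [0.1, -1.5, 0, 0],
    [0.1, -1.5, 0, 0],
    [0.1, -1.5, 0, 0],
    [0.1, -1.5, 0, 0]
  ]
}}

```text
time: 25.62
position: [0.6589, -0.0159, 0.0613]
ee_rot: [0.46, -0.085, 0.884, -0.013]
ft_force: [-4.0, 3.7, 0.1]
width: 0.001
```

Request:
{"name": "drive_tool", "arguments": {
  "rows": [
    [0.1, -1.5, 0, 0],
    [0.1, -1.5, 0, 0],
    [0.1, -1.5, 0, 0],
    [0.1, -1.5, 0, 0]
  ]
}}

```text
time: 26.12
position: [0.6593, -0.0219, 0.0613]
ee_rot: [0.46, -0.085, 0.884, -0.013]
ft_force: [-4.6, 3.6, -0.5]
width: 0.005
```

Request:
{"name": "drive_tool", "arguments": {
  "rows": [
    [0, -1.5, 0, 0],
    [0, -1.5, 0, 0],
    [0, -1.5, 0, 0],
    [0, -1.5, 0, 0]
  ]
}}

```text
time: 26.62
position: [0.6595, -0.028, 0.0614]
ee_rot: [0.46, -0.085, 0.884, -0.013]
ft_force: [-2.2, 2.6, -1.1]
width: 0.004
```

Request:
{"name": "drive_tool", "arguments": {
  "rows": [
    [0, -1.5, 0, 0],
    [0.1, -1.5, 0, 0],
    [0, -1.5, 0, 0],
    [0.1, -1.5, 0, 0]
  ]
}}

```text
time: 27.12
position: [0.6597, -0.034, 0.0614]
ee_rot: [0.46, -0.085, 0.884, -0.013]
ft_force: [1.1, 2.9, -0.9]
width: 0.002
```

Request:
{"name": "drive_tool", "arguments": {
  "rows": [
    [0, -1.5, 0, 0],
    [0.1, -1.5, 0, 0],
    [0, -1.5, 0, 0],
    [0.1, -1.5, 0, 0]
  ]
}}

```text
time: 27.62
position: [0.6598, -0.04, 0.0614]
ee_rot: [0.46, -0.085, 0.884, -0.013]
ft_force: [1.5, 3.8, -0.1]
width: 0.004
```

Request:
{"name": "drive_tool", "arguments": {
  "rows": [
    [0.1, -1.5, 0, 0],
    [0.1, -1.5, 0, 0],
    [0.1, -1.5, 0, 0]
  ]
}}

```text
time: 28.0
position: [0.66, -0.0445, 0.0614]
ee_rot: [0.46, -0.085, 0.884, -0.013]
ft_force: [0.4, 2.8, 1.5]
width: 0.003
```

Request:
{"name": "drive_tool", "arguments": {
  "rows": [
    [0.1, -1.5, 0, 0],
    [0.1, -1.5, 0, 0],
    [0.1, -1.5, 0, 0]
  ]
}}

```text
time: 28.38
position: [0.6603, -0.0488, 0.0614]
ee_rot: [0.46, -0.085, 0.884, -0.013]
ft_force: [-0.6, 5.6, 0.3]
width: 0.002
```

Request:
{"name": "drive_tool", "arguments": {
  "rows": [
    [0.1, -1.5, 0, 0],
    [0.1, -1.5, 0, 0],
    [0.1, -1.5, 0, 0]
  ]
}}

```text
time: 28.75
position: [0.6603, -0.0513, 0.0613]
ee_rot: [0.46, -0.088, 0.884, -0.012]
ft_force: [2.0, 23.2, 2.7]
width: 0.004
```

Request:
{"name": "drive_tool", "arguments": {
  "rows": [
    [0, 0, 0, 0],
    [0, 0, 0, 0]
  ]
}}

```text
time: 29.0
position: [0.6603, -0.0512, 0.0614]
ee_rot: [0.46, -0.087, 0.884, -0.012]
ft_force: [-0.5, 18.0, 2.3]
width: 0.006
```

Request:
{"name": "drive_tool", "arguments": {
  "rows": [
    [0, -1, 0, 0],
    [0, 0, 0, 0]
  ]
}}

```text
time: 29.25
position: [0.6603, -0.0514, 0.0614]
ee_rot: [0.46, -0.088, 0.883, -0.012]
ft_force: [0.6, 22.8, 1.8]
width: 0.002
```

It's on the hard stop: 1 mm more commanded moved it only 0.2 mm for +5 N, at about 84 mm of travel. Backing off the post and out.

Request:
{"name": "drive_tool", "arguments": {
  "rows": [
    [0, 2, 0, 0],
    [0, 3, 0, 0],
    [0, 4, 0, 0],
    [0, 5, 0, 0],
    [-8, 0, 6, 0],
    [-14, 0, 10, 0],
    [-14, 0, 10, 0],
    [-14, 0, 10, 0],
    [-14, 0, 10, 0],
    [-14, 0, 10, 0],
    [-20, 0, 14, 0],
    [-20, 0, 20, 0],
    [-20, 0, 20, 0],
    [0, 0, 0, 0]
  ]
}}

```text
time: 31.0
position: [0.5217, -0.0405, 0.1728]
ee_rot: [0.461, -0.085, 0.883, -0.014]
ft_force: [1.0, -0.9, 1.1]
width: 0.005
```

```bash
python3 st.py
python3 - <<'E'
from h import *
w,k=snap('wrist','w4.png')
cv2.imwrite('pics/w4c.png',k[::-1,::-1][...,::-1])
m=w
c,s=np.cos(.0523),np.sin(.0523);R2=np.array([[c,-s],[s,c]]);o=np.array([.71996,-.05647])
for p in((-.046,-.009,.028),(-.046,-.009,.078),(0,-.009,.087)):print(p,639-proj(m,[*(o+R2@p[:2]),p[2]])[0][0],399-proj(m,[*(o+R2@p[:2]),p[2]])[0][1])
E
```

```text
31.0 [-0.371  0.455  2.436  2.601  0.737  1.601] [ 0.5217 -0.0405  0.1728] z [ 0.816  0.054 -0.575] y [-0.137  0.985 -0.103] tilt 54.9 F [ 1.  -0.9  1.1] 0.004906184587459313
tip [ 0.5421 -0.0391  0.1584]
(-0.046, -0.009, 0.028) 351.0829491536521 255.59601809163865
(-0.046, -0.009, 0.078) 357.7233283079559 211.26062843068442
(0, -0.009, 0.087) 358.0185343680197 189.3450237078355
```

View pics/w4c.png

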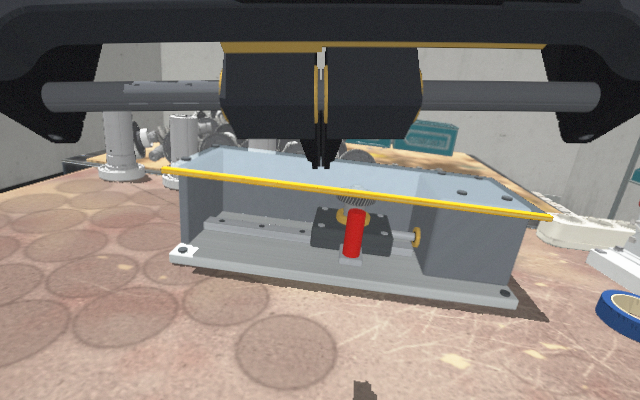

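The picture, turned upright, shows the post foot at (352,257), against a predicted (351,256) for 84 mm of travel. The nose rod is in the housing bush at (415,238), and the gear stands upright in its nest at (355,200). The robot is clear of everything, so I'm handing in.

```bash
python3 -c "
from cell import finish_job;print(finish_job())"
```

```text
the job is handed in; nothing more can be done
None
```

The carriage is free and run home against the hard stop, about 84 mm from where it started. I handed the job in at about 31 s of the 48 s allowed.

**How it was done:** the drive commands can't tilt the hand, so I tilted it by pushing against the arm's reach limits. It went in under the guard at about 55°, not the suggested 40°. The shut fingers then pushed the post, creeping along the last half of the travel.

**Last checks**
- **At the stop:** one more millimetre commanded moved it only 0.2 mm while the force rose about 5 N. At backing off the push was about 23 N.
- **After backing off:** the post was within about 1 pixel of where 84 mm of travel predicts. The gear was upright in its nest, the nose rod was in the housing, and the robot was touching nothing.

**What disagreed or wasn't checked**
- **Break-away force:** the wrist read up to 29 N before the catch let go, above the stated 9 to 18 N. The carriage had taken up about 3 mm of play first.
- **Joint limits:** while tilting, joint 3 sat at about 0.047 rad, just past its 0.05 limit. I can't tell whether that counts as passing the range.
- **Bystanders:** I did not measure the bottle, marker or bearing again. The hand never came low near them.

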